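# Pry open the parts box and hang the iron up

### The arm

A 6-joint arm with a two-finger parallel gripper is mounted at the origin on the work surface. World frame = base frame: x ahead of the robot, y to its left, z up, the work surface at z = 0. Lengths are in m, angles in rad, forces in N, time in s.
With the tool pointing down it reaches from about 0.275 to 0.975 m from the base axis. Payload 8.4 kg.
Tool frame: the origin (TCP) lies midway between the tips of the shut fingers; the grasp point (between the pads) lies 19 mm behind it; z points along the fingers, x is the direction in which the jaws open and shut, and the axes are right-handed (so a half turn about z gives the same grasp; the last joint's range is limited). The gripper opens to 92 mm and grips with 3 to 60 N. Pads are 20 mm wide; open, the fingers measure 128 mm over their backs; the gripper's body (75 mm by 189 mm) begins 69 mm behind the grasp point.
Start: joints at [-1.309, 0.353, 1.633, -0, 1.155, -0.002], TCP at [0.163, -0.603, 0.215] pointing down, gripper open.
Joint ranges: [-2.63, 2.63], [-0.92, 2.1], [0.06, 2.66], [-1.3, 4.44], [0, 2.69], [-3.02, 3.02]. Speed limits (rad/s): [2.22, 2.22, 2.79, 3.14, 3.14, 3.14].

### API

Orientations are given as a unit quaternion [w, x, y, z].
In Python, from rig import bot, eyes, finder gives the robot as it stands. The module is installed in compiled form; this text tells all that it offers.
- The arm moves only by the shell command python3 -m creep 'ROWS'. ROWS is JSON, a list that holds one entry, the list of rows, each a list of 5 numbers: the opening, from -1 (shut) to 1 (fully open), then the shift along the tool's x, y, z in mm, then the turn about the tool's z in degrees. In form: [[[grip, tx, ty, tz, yaw], ...]]. A call has 1 to 10 rows; each row is the pose to reach, as a shift and turn from the pose commanded when the call began, along the tool's axes at that moment; what a row does not reach only later rows make up. A row lasts 1/12 s, in which the tool goes at most 41.7 mm and 7.16 degrees, less where a joint would pass 70% of its speed; a pose out of reach is approached as far as the arm can. A call with a gripper value outside its range is refused whole. The fingers move at their own pace and stop on an object; the grip force is fixed at half the most. Time passes only in rows, so rows that repeat a pose let the fingers close. It gives the time, the measured TCP pose, the force and the opening at its end, in the units of the state.
- bot.get_state(): the state, without advancing time (a new reading comes with each control period).
- eyes.snapshot(name): name is "side" or "top" or "wrist"; returns a dict with "frame" (384x512x3 uint8, blue, green, red), "vfov" (degrees; the focal length in pixels is half the picture's height over the tangent of half this angle, whatever the lens; pixels are square), "cx", "cy" (the principal point, pixels), "rvec" (rotation vector, rad) and "tvec" (3), from world to camera coordinates, as OpenCV has them; the wrist camera has in their place "mount" (4x4, takes a point from camera to tool coordinates, whose origin is the TCP and whose axes are the tool frame's). Camera axes: x right, y down, z forward; pixel columns grow to the right and rows downward; lengths in m; the calibration is good to about 2 mm. A picture is of the moment at which its call begins: read the wrist's pose just before it. There is no depth.
- bot.hand_in(): hands the job in, once; it reports no verdict.
Trained networks look in the newest picture that a camera, given by its name, has taken for a name from the list of things; names that differ only in an ending like _2 or _b are one class to them, and where a whole thing is asked for, a point or a joint stands for the part that bears it (a point fixed in the world has none). Each returns a list of dicts, best first, with "confidence" (0 to 1); they miss things now and then, are a little off and sometimes report something else, mostly with a low value. They report only what shows in the picture. A call takes as long as a camera call. They do not tell look-alikes from the thing itself.
- finder.recognise(camera, thing): "extent" ([left, top, right, bottom] in pixels, round what is visible of it).
- finder.cut_out(camera, thing): "mask" (384x512 bool, what is visible of it) and "extent" ([left, top, right, bottom] in pixels, round what is visible of it).
- finder.tip_of(camera, thing): "xy" ([column, row] in pixels: a listed point, or the origin of a listed thing).
The state is a dict: "clock": time; "qpos": joint angles; "joint_velocities": joint speeds; "effort": joint torques, N m; "tool_pos": TCP position; "eef_rot": TCP orientation; "contact_force": force on the tool from outside, world axes, zero at the start; "moment": the same for the moment, N m; "gripper_width": finger opening in m.
Only numpy, scipy, OpenCV 4.12 (cv2) and the standard library are available. Lean on these libraries where they do the work, as an engineer would, in place of code of your own. Each camera call takes 0.05 s, during which the arm holds its last target.

### The job

Pick up the pry iron, put its blade into the notch in the front of the shut parts box and lever the lid up, swinging it back with the iron until it stands at least upright. Then hang the iron by its D handle on the hook of the stand and let go. Work the lid with the iron only, never with the gripper or arm, and do not shift or topple the other things on the table.

Things in the scene. Friction and masses are not known exactly. Their poses are not given: they have to be found in the camera images.
- iron_bar (a point): Centre of the grip bar of the pry iron, a loose 0.3 kg tool lying on its flat blade, a black closed D handle standing on its back. x runs along the blade to the tip (at the start within 0.7 rad of +y), z up. The bar runs along x, 105 mm long, 14 mm wide and high, its centre 48 mm above the blade's underside. The tool balances 20 mm behind this point
- iron_tip (a point): Middle of the pry iron's blade edge, 115 mm ahead of iron_bar and 46.5 mm below it; axes as iron_bar. The steel blade is 185 mm long (to 70 mm behind iron_bar), 26 mm wide, 3 mm thick; this point lies half-way through it
- iron_eye (a point): Centre of the window of the iron's D handle, 26 mm below iron_bar; axes as iron_bar. The window is open through y; along x it reaches 50 mm back, to the dark steel heel block (20 mm long, 18 mm wide, up to the bar's top), and 45 mm ahead, to the D's front post (10 mm thick); it is 38 mm high, from the blade's top to the bar's underside
- notch (a point): Middle of the pry notch in the parts box's front rim, on the front wall's outside, half-way up the notch. x points level into the box, z up; the front looks to -y within 0.35 rad. Notch 56 mm wide (y), 12 mm high, from 58 to 70 mm above the table, closed above by the shut lid, which juts 5 mm out past the wall
- partsbox: Fixed clear plastic parts box with a white hinged lid; origin under its centre, axes as notch. 100 mm deep (x), 130 mm wide (y), walls 4 mm thick, rim 70 mm above the table; steel seals up to 26 mm high lie on its floor
- lid_hinge (a point): Middle of the lid's hinge line (along y) on the box's rear rim, 100 mm along x from the front wall, 70 mm above the table; axes as notch. The lid is a white plastic plate, 105 mm from hinge to front edge, 134 mm wide, 5 mm thick (a raised panel makes it 8), its underside level with this line when shut
- lid (a joint): Angle of the lid: 0 shut, 1.57 upright, stop at 1.9 (leaning back). Its hinge is stiff, about 0.2 N m, so it stays where it is left
- hookstand: Fixed steel hook stand; origin on the table under its post. From the post a round prong 8 mm thick runs level along -x of this frame (to the robot's -x within 0.35 rad), centre line 170 mm above the table, for 90 mm; then its tip turns up over 8 mm more, its top 18 mm above the centre line. Post 12 x 16 mm, 176 mm high; base plate 90 x 100 mm, 12 mm high
- prong (a point): Point on the prong's centre line, 45 mm out from the post; axes as hookstand
- ring_a: Bystander: loose steel seal ring, 64 mm across, 22 mm high; origin under its centre
- ring_b: Bystander: loose steel seal ring, 48 mm across, 20 mm high; origin under its centre
- jar_a: Bystander: white plastic jar, 56 mm across, 85 mm high; origin under its centre
- jar_b: Bystander: white plastic jar, 56 mm across, 85 mm high; origin under its centre
- bottle: Bystander: grey plastic bottle, 60 mm across, 170 mm high: the tallest loose thing; origin under its centre
- tin: Bystander: plain steel can, 44 mm across, 80 mm high; origin under its centre
- carton: Bystander: cardboard carton, 60 x 45 mm, 50 mm high; origin under its centre
There are look-alikes about, which are no part of the job. What is shaped like the part that bears iron_bar but red is not meant.

How it is judged:
By the outcome, as a careful person would: the job done as asked, in the order asked, and still so for the second after the job is handed in, with the robot touching nothing.
It also fails if it takes over 59 s, if anything falls off the work surface, if the arm or the gripper's body presses on something with over 40 N, if the wrist force passes 120 N, or if a joint passes its speed limit or range.

## Working session

There is one attempt and no reset: what is moved stays moved. The work goes in short steps, Python scripts to look and compute and a shell command to move; the robot and the scene stay as the last step left them, time stands still between calls to the robot, and variables do not carry over. Pictures are saved under pics/ and viewed, and the job is handed in when it is done.

```bash
mkdir -p pics; ls; cat > h.py <<'E'
import numpy as np, cv2
from scipy.spatial.transform import Rotation as R
from rig import bot, eyes, finder
def q2R(q): return R.from_quat([q[1],q[2],q[3],q[0]]).as_matrix()
def cam(name):
    st=bot.get_state()
    s=eyes.snapshot(name)
    f=192/np.tan(np.radians(s['vfov'])/2)
    K=np.array([[f,0,s['cx']],[0,f,s['cy']],[0,0,1.]])
    if name=='wrist':
        M=np.array(s['mount']); T=np.eye(4); T[:3,:3]=q2R(st['eef_rot']); T[:3,3]=st['tool_pos']
        W=T@M  # cam->world
        Rc=W[:3,:3].T; t=-Rc@W[:3,3]
    else:
        Rc=cv2.Rodrigues(np.array(s['rvec'],float))[0]; t=np.array(s['tvec'],float).ravel()
    return dict(img=s['frame'],K=K,R=Rc,t=t)
def atz(c,uv,z):
    d=c['R'].T@np.linalg.inv(c['K'])@np.array([uv[0],uv[1],1.]); o=-c['R'].T@c['t']
    return o+d*(z-o[2])/d[2]
def proj(c,p):
    q=c['K']@(c['R']@np.array(p)+c['t']); return q[:2]/q[2]
def tri(cs,uvs):
    A=[];b=[]
    for c,uv in zip(cs,uvs):
        d=c['R'].T@np.linalg.inv(c['K'])@np.array([uv[0],uv[1],1.]);d/=np.linalg.norm(d);o=-c['R'].T@c['t']
        P=np.eye(3)-np.outer(d,d);A.append(P);b.append(P@o)
    return np.linalg.lstsq(np.vstack(A),np.hstack(b),rcond=None)[0]
E
python3 - <<'E'
from h import *
st=bot.get_state(); print(st)
for n in ['side','top','wrist']:
    c=cam(n); cv2.imwrite(f'pics/a_{n}.png',c['img']); print(n,c['K'][0,0],c['K'][:2,2],-c['R'].T@c['t'])
    for th in ['iron_bar','iron_tip','iron_eye','notch','lid_hinge','partsbox','hookstand','prong','jar_a','bottle','tin','carton','ring_a']:
        r=finder.tip_of(n,th)
        print(th,[(np.round(x['xy'],1).tolist(),round(x['confidence'],2)) for x in r][:4])
E
```

```text
pics
{'clock': 0.0, 'qpos': array([-1.30941239e+00,  3.53651826e-01,  1.63410894e+00, -3.12971967e-06,
        1.15519123e+00, -2.41033582e-03]), 'joint_velocities': array([-7.65547559e-05, -4.58591017e-04,  5.14665075e-04, -1.83267280e-03,
       -4.82541152e-04,  9.62605704e-04]), 'effort': array([ 1.41943994e-03, -5.93839002e+01, -3.34223557e+01,  6.99871033e-02,
        2.34801730e-02, -1.18828348e-04]), 'tool_pos': array([ 0.16283435, -0.60291695,  0.21387217]), 'eef_rot': array([-4.13384274e-04,  7.93960352e-01, -6.07969159e-01, -5.39506436e-04]), 'contact_force': array([ 0.15918205,  0.30902388, -0.37523052]), 'moment': array([ 0.0667456 , -0.03082564, -0.04665973]), 'gripper_width': 0.09215520529604937}
side 486.4563288745589 [258.65510776 187.41576452] [0.48540168 0.9604449  1.24619358]
iron_bar [([276.4, 191.0], 0.97), ([302.9, 120.8], 0.95)]
iron_tip [([272.3, 123.5], 0.92), ([278.3, 229.1], 0.79)]
iron_eye [([281.6, 198.1], 0.79), ([296.6, 126.8], 0.64)]
notch [([256.1, 264.0], 0.57)]
lid_hinge [([260.0, 295.9], 0.82)]
partsbox [([258.2, 289.1], 0.66)]
hookstand [([226.2,
[... 551 characters left out ...]
on_eye [([407.0, 255.0], 0.92), ([270.0, 230.7], 0.88)]
notch [([158.9, 201.7], 0.87)]
lid_hinge [([118.0, 212.8], 0.89)]
partsbox [([145.5, 208.0], 0.71)]
hookstand [([342.4, 162.2], 0.72)]
prong [([361.3, 168.8], 0.64)]
jar_a [([191.4, 133.1], 0.62), ([168.5, 263.5], 0.62)]
bottle [([242.3, 139.3], 0.79), ([269.3, 228.5], 0.6)]
tin [([280.9, 175.8], 0.66), ([190.6, 132.5], 0.43)]
carton [([348.5, 267.7], 0.58)]
ring_a [([338.5, 224.9], 0.61), ([202.5, 169.7], 0.47)]
wrist 313.6071598707303 [250.33774012 192.18006722] [ 0.23429824 -0.58413063  0.38574615]
iron_bar []
iron_tip []
iron_eye []
notch []
lid_hinge []
partsbox []
hookstand []
prong []
jar_a []
bottle []
tin []
carton []
ring_a []
```

```bash
python3 - <<'E'
import cv2
for n,(a,b,c,d) in dict(side=(140,60,360,340),top=(90,100,450,300)).items():
    i=cv2.imread(f'pics/a_{n}.png')[b:d,a:c]
    s=min(800/(c-a),600/(d-b)); cv2.imwrite(f'pics/b_{n}.png',cv2.resize(i,None,fx=s,fy=s,interpolation=3)); print(s)
E
```

```text
2.142857142857143
2.2222222222222223
```

View pics/b_side.png

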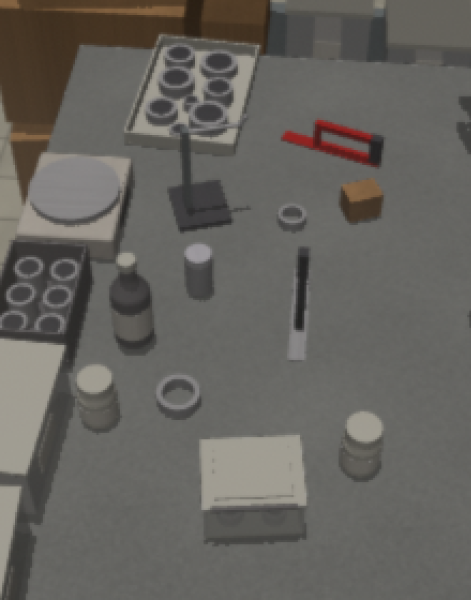

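View pics/b_top.png

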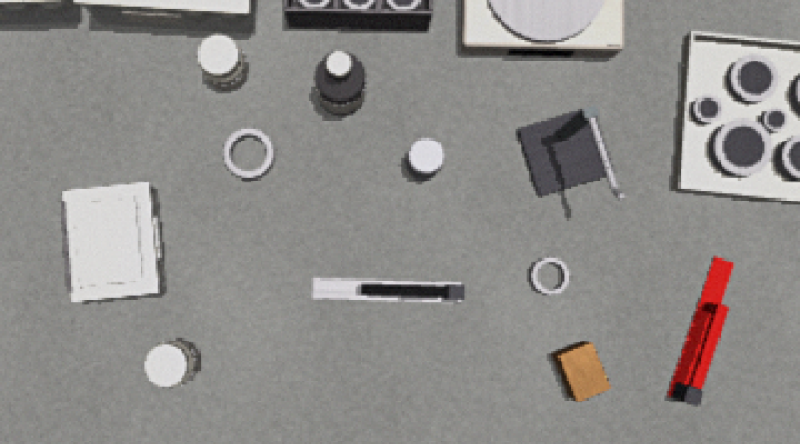

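The black-handled tool at top px (270,228) / side px (278,195) fits. The red one at top px (407,257) / side px (300,124) is the look-alike. Other finds: box at top px (140,208), hook stand at (342,162) with its prong pointing to the robot.

```bash
python3 - <<'E'
from h import *
import pickle
cs=[cam('side'),cam('top')]; pickle.dump(cs,open('c0.pkl','wb'))
S=lambda n,a,b:print(n,np.round(p:=tri(cs,[a,b]),4),'res',[np.round(proj(c,p)-u,1).tolist() for c,u in zip(cs,[a,b])])
S('bar',(276.4,191),(270.6,225.8));S('tip',(278.3,229.1),(227.9,232.5));S('eye',(281.6,198.1),(270,230.7))
S('notch',(256.1,264),(158.9,201.7));S('hinge',(260,295.9),(118,212.8));S('box',(258.2,289.1),(145.5,208))
S('stand',(226.2,154.2),(342.4,162.2));S('prong',(239.4,122.3),(361.3,168.8))
S('jar2',(310.7,272.7),(168.5,263.5));S('bottle',(202.8,214.8),(242.3,139.3));S('tin',(236.4,192.1),(280.9,175.8));S('carton',(307.5,159.9),(348.5,267.7))
print('tip z1.5',atz(cs[1],(227.9,232.5),.0015),atz(cs[0],(278.3,229.1),.0015))
print('bar z48',atz(cs[1],(270.6,225.8),.048),atz(cs[0],(276.4,191),.048))
i=cs[1]['img'][195:260,215:315]; cv2.imwrite('pics/c_top.png',cv2.resize(i,None,fx=8,fy=8,interpolation=0))
i=cs[0]['img'][165:240,250:310]; cv2.imwrite('pics/c_side.png',cv2.resize(i,None,fx=8,fy=8,interpolation=0))
i=cs[1]['img'][170:250,100:190]; cv2.imwrite('pics/c_box.png',cv2.resize(i,None,fx=7,fy=7,interpolation=0))
i=cs[1]['img'][140:200,310:380]; cv2.imwrite('pics/c_hook.png',cv2.resize(i,None,fx=8,fy=8,interpolation=0))
i=cs[0]['img'][100:180,205:265]; cv2.imwrite('pics/c_hooks.png',cv2.resize(i,None,fx=7,fy=7,interpolation=0))
print(bot.get_state()['clock'])
E
```

```text
bar [ 0.4879 -0.1013  0.0571] res [[0.3, 0.0], [0.0, -0.3]]
tip [0.4703 0.0148 0.0056] res [[1.3, 0.1], [0.1, -1.5]]
eye [ 0.472  -0.1013  0.0236] res [[-0.6, -0.1], [-0.0, 0.8]]
notch [0.5374 0.1964 0.0743] res [[-1.8, -0.2], [-0.1, 2.0]]
hinge [0.5119 0.3011 0.0812] res [[0.6, 0.1], [0.0, -0.6]]
box [0.5247 0.2443 0.0188] res [[-1.1, -0.1], [-0.1, 1.1]]
stand [ 0.6747 -0.2998  0.0158] res [[1.3, 0.2], [0.1, -1.7]]
prong [ 0.6317 -0.3189  0.1545] res [[-0.1, -0.0], [-0.0, 0.2]]
jar2 [0.3744 0.1749 0.0155] res [[-1.0, -0.0], [-0.1, 1.0]]
bottle [ 0.7254 -0.0181  0.0114] res [[-1.0, -0.2], [-0.1, 1.2]]
tin [ 0.6263 -0.1291  0.0071] res [[-0.6, -0.1], [-0.0, 0.8]]
carton [ 0.3799 -0.3239 -0.0094] res [[0.8, 0.0], [0.0, -1.0]]
tip z1.5 [0.46614204 0.01509058 0.0015    ] [0.47451243 0.01171407 0.0015    ]
bar z48 [ 0.48714109 -0.10169874  0.048     ] [ 0.48875166 -0.10946283  0.048     ]
2.2
```

View pics/c_top.png

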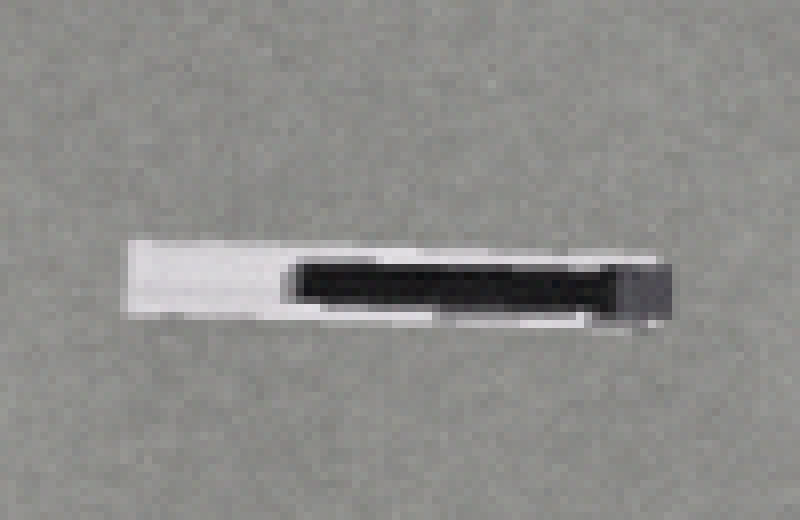

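View pics/c_side.png

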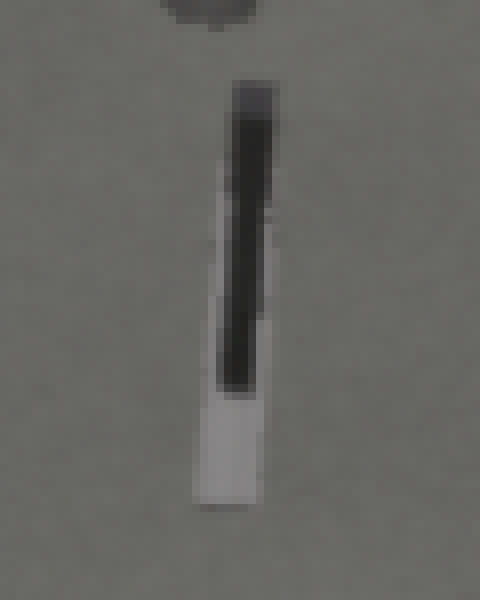

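View pics/c_box.png

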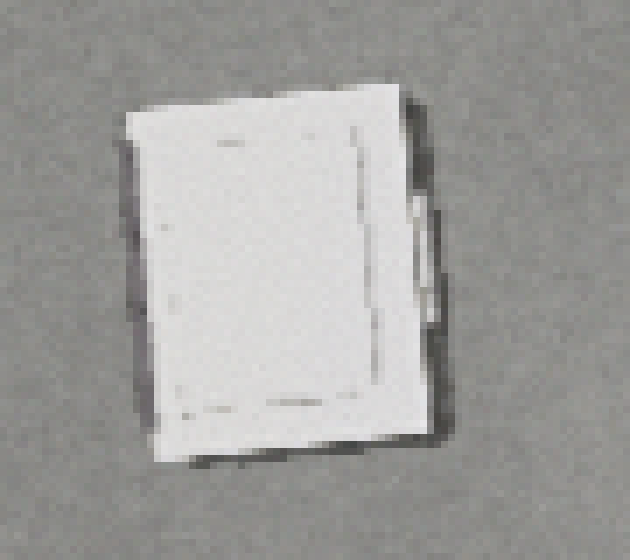

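View pics/c_hook.png

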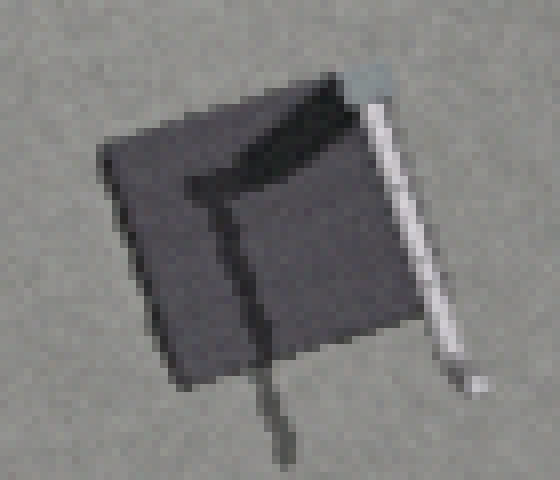

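View pics/c_hooks.png

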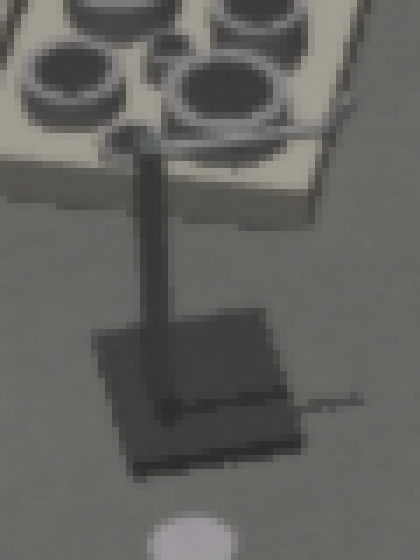

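```bash
python3 - <<'E'
from h import *
import pickle
cs=pickle.load(open('c0.pkl','rb')); t=cs[1]; s=cs[0]
f=lambda n,c,x,y,k,ox,oy,z:(print(n,np.round(p:=atz(c,(ox+x/k-.5,oy+y/k-.5),z),4)),p)[1]
a=f('tip',t,128,279,8,215,195,.003)
b=f('barfront',t,293,283,8,215,195,.055)
h=f('heelback',t,672,291,8,215,195,.055)
f('tip side',s,227,505,8,250,165,.001); f('barfront side',s,236,393,8,250,165,.048); f('heel side',s,256,82,8,250,165,.055)
d=b-h; print('iron yaw',np.arctan2(d[1],d[0]),np.linalg.norm(d), 'tip-heel',np.arctan2(*(a-h)[[1,0]]),np.linalg.norm((a-h)[:2]))
P=[f('lid',t,*q,7,100,170,.075) for q in [(400,85),(432,435),(127,108),(155,462)]]
print('w',np.linalg.norm(P[0]-P[1]),np.linalg.norm(P[2]-P[3]),'d',np.linalg.norm(P[0]-P[2]),np.linalg.norm(P[1]-P[3]))
fm=(P[0]+P[1])/2;rm=(P[2]+P[3])/2
print('fm',fm,'rm',rm,'yaw',np.arctan2(*(rm-fm)[[1,0]]), np.arctan2(*(P[0]-P[1])[[1,0]])+np.pi/2,np.arctan2(*(P[2]-P[3])[[1,0]])+np.pi/2)
p0=f('prong root',t,375,103,8,310,140,.172);p1=f('prong end',t,453,355,8,310,140,.172);p2=f('tip',t,482,385,8,310,140,.188)
d=p1-p0;print('prong dir',d,np.arctan2(d[1],d[0]),np.linalg.norm(d))
q0=f('s root',s,160,147,7,205,100,.17);q1=f('s end',s,338,127,7,205,100,.17);f('s tip',s,350,100,7,205,100,.188)
d=q1-q0;print('prong dir',d,np.arctan2(d[1],d[0]),np.linalg.norm(d))
B=[f('base',t,*q,8,310,140,.012) for q in [(104,148),(185,388),(425,318)]]
d=B[1]-B[0];print(np.arctan2(d[1],d[0]),np.linalg.norm(d),np.linalg.norm(B[2]-B[1]))
E
```

```text
tip [0.475 0.008 0.003]
barfront [ 0.4748 -0.0496  0.055 ]
heelback [ 0.4754 -0.1762  0.055 ]
tip side [0.4762 0.0055 0.001 ]
barfront side [ 0.4757 -0.0143  0.048 ]
heel side [ 0.4753 -0.1783  0.055 ]
iron yaw 1.5757279378393523 0.12654098096939106 tip-heel 1.5731759856053091 0.1841975679410664
lid [0.5958 0.2045 0.075 ]
lid [0.4639 0.1866 0.075 ]
lid [0.5844 0.3078 0.075 ]
lid [0.4511 0.2903 0.075 ]
w 0.13310182871933204 0.1344315687646378 d 0.1038986656470361 0.10446726171958456
fm [0.52988725 0.19553868 0.075     ] rm [0.51778415 0.29901407 0.075     ] yaw 1.6872332317682295 1.705720072828507 1.7013069114256907
prong root [ 0.6698 -0.3025  0.172 ]
prong end [ 0.5929 -0.3266  0.172 ]
tip [ 0.5822 -0.3313  0.188 ]
prong dir [-0.07694054 -0.0240579   0.        ] -2.8385422696762337 0.0806140705541938
s root [ 0.6709 -0.3062  0.17  ]
s end [ 0.5861 -0.3293  0.17  ]
s tip [ 0.5803 -0.3285  0.188 ]
prong dir [-0.08480136 -0.02308196  0.        ] -2.8758420861389267 0.0878865602899748
base [ 0.6811 -0.2445  0.012 ]
base [ 0.5973 -0.2737  0.012 ]
base [ 0.624  -0.3571  0.012 ]
-2.806667975767796 0.0887779394825921 0.08757661530070097
```

```bash
cat >> h.py <<'E'
def to(p,yaw):
    st=bot.get_state(); M=q2R(st['eef_rot']); d=M.T@(np.array(p)-st['tool_pos'])*1000
    cur=np.degrees(np.arctan2(M[1,0],M[0,0])); dy=-(yaw-cur)
    print('shift',np.round(d,1),'yaw',round((dy+180)%360-180,2),'clk',round(st['clock'],2),'tcp',np.round(st['tool_pos'],4),'yawnow',round(cur,2),'tilt',np.round(M[:2,2],4),'w',round(st['gripper_width'],4),'F',np.round(st['contact_force'],1),'q',np.round(st['qpos'],2))
E
python3 -m creep '[[[1,-418,-436,84,-75],[1,-418,-436,84,-75],[1,-418,-436,84,-75],[1,-418,-436,84,-75],[1,-418,-436,84,-75],[1,-418,-436,84,-75],[1,-418,-436,84,-75],[1,-418,-436,84,-75],[1,-418,-436,84,-75],[1,-418,-436,84,-75]]]'
python3 -c "
from h import *
to([.475,-.086,.13],0)"
```

```text
clock: 3.03
tool_pos: [0.3768, -0.2483, 0.1573]
eef_rot: [0.0, 1.0, -0.026, 0.0]
contact_force: [0.9, 0.0, 1.1]
gripper_width: 0.0921
shift [  89.7 -167.1   27.3] yaw -2.93 clk 3.03 tcp [ 0.3768 -0.2483  0.1573] yawnow -2.93 tilt [ 0.0008 -0.0005] w 0.0921 F [0.9 0.  1.1] q [-0.59  0.15  2.05 -0.    0.94 -0.53]
```

```bash
python3 -m creep '[[[1,90,-167,27,-3],[1,90,-167,27,-3],[1,90,-167,27,-3],[1,90,-167,27,-3],[1,90,-167,27,-3],[1,90,-167,27,-3],[1,90,-167,27,-3],[1,90,-167,27,-3]]]'
python3 - <<'E'
from h import *
to([.475,-.086,.13],0)
c=cam('wrist'); cv2.imwrite('pics/w1.png',c['img'])
for n in ['iron_bar','iron_tip','iron_eye']:
    for x in finder.tip_of('wrist',n): print(n,x['confidence'],np.round(x['xy'],1),atz(c,x['xy'],dict(iron_bar=.048,iron_tip=.0015,iron_eye=.022)[n]))
E
```

```text
clock: 3.7
tool_pos: [0.4751, -0.0886, 0.1302]
eef_rot: [0.0, 1.0, -0.002, -0.0]
contact_force: [0.8, 0.4, -0.2]
gripper_width: 0.0919
shift [-0.2 -2.6  0.2] yaw -0.22 clk 3.7 tcp [ 0.4751 -0.0886  0.1302] yawnow -0.22 tilt [-0.0004 -0.0002] w 0.0919 F [ 0.8  0.4 -0.2] q [-0.19  0.24  2.01 -0.    0.89 -0.18]
iron_bar 0.95 [250.8 216.5] [ 0.47670189 -0.10514995  0.048     ]
iron_eye 0.61 [252.2 206.8] [ 0.47806276 -0.1047772   0.022     ]
```

View pics/w1.png

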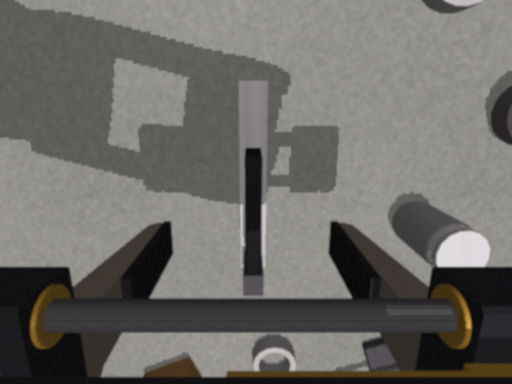

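The wrist view shows the black iron upright in the picture at u≈253, from tip v=80 to heel v=290, centred between the fingers. This agrees with my estimate to about 3 mm, so I descend.

```bash
python3 -m creep '[[[1,1,-2,40,0],[1,1,-2,80,0],[1,1,-2,101,0],[1,1,-2,101,0],[-1,1,-2,101,0],[-1,1,-2,101,0],[-1,1,-2,101,0],[-1,1,-2,101,0],[-1,1,-2,101,0],[-1,1,-2,101,0]]]'
python3 - <<'E'
from h import *
to([.475,-.086,.029],0)
E
```

```text
clock: 4.73
tool_pos: [0.4771, -0.0865, 0.0301]
eef_rot: [0.0, 1.0, -0.002, 0.001]
contact_force: [-0.2, -0.5, 0.4]
gripper_width: 0.054
shift [-2.1 -0.5  1.1] yaw -0.26 clk 4.73 tcp [ 0.4771 -0.0865  0.0301] yawnow -0.26 tilt [ 0.0016 -0.0003] w 0.054 F [-0.2 -0.5  0.4] q [-0.18  0.41  2.07 -0.    0.66 -0.18]
```

```bash
python3 -m creep '[[[-1,0,0,0,0],[-1,0,0,0,0],[-1,0,0,0,0],[-1,0,0,0,0],[-1,0,0,0,0],[-1,0,0,0,0],[-1,0,0,0,0],[-1,0,0,-2,0],[-1,0,0,-10,0],[-1,0,0,-30,0]]]'
python3 -m creep '[[[-1,0,0,-25,0],[-1,0,0,-50,0],[-1,0,0,-76,0],[-1,0,0,-76,0],[-1,0,0,-76,0]]]'
python3 - <<'E'
from h import *
to([.475,-.086,.029],0)
for n in ['side','wrist']:
    c=cam(n); cv2.imwrite(f'pics/l_{n}.png',c['img'])
    if n=='side': cv2.imwrite('pics/l_side2.png',cv2.resize(c['img'][100:300,160:400],None,fx=3,fy=3,interpolation=3))
E
```

```text
clock: 5.57
tool_pos: [0.4745, -0.086, 0.058]
eef_rot: [-0.0, 1.0, -0.002, -0.002]
contact_force: [0.2, -0.2, -2.0]
gripper_width: 0.0136
clock: 5.98
tool_pos: [0.4773, -0.0865, 0.1365]
eef_rot: [0.0, 1.0, -0.002, 0.002]
contact_force: [-1.4, -0.1, -3.5]
gripper_width: 0.0138
shift [ -2.7  -0.6 107.5] yaw -0.27 clk 5.98 tcp [ 0.4773 -0.0865  0.1365] yawnow -0.27 tilt [ 0.0031 -0.0005] w 0.0138 F [-1.4 -0.1 -3.5] q [-0.18  0.23  2.    0.    0.9  -0.18]
```

View pics/l_side2.png

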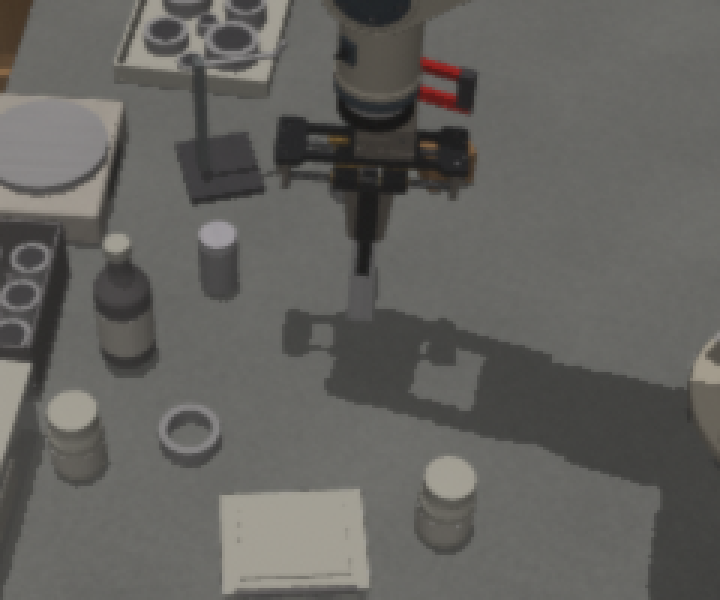

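View pics/l_wrist.png

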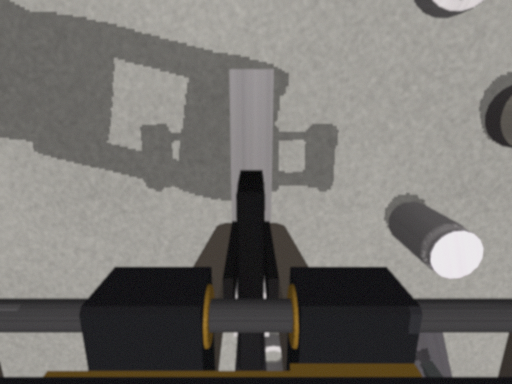

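```bash
python3 - <<'E'
from h import *
st=bot.get_state(); print(st['clock'])
c=cam('wrist'); p=st['tool_pos']
for dz in (-10,0,10): 
  for L in (93,): print(dz,proj(c,p+[0,L/1000,-.027+dz/1000]), [proj(c,p+[s*.013,L/1000,-.027+dz/1000])[0] for s in(-1,1)])
print('bar front top',proj(c,p+[0,.031,.026]),'w',[proj(c,p+[s*.007,.031,.026])[0] for s in(-1,1)])
E
```

```text
6.0833
-10 [247.72938008  74.87675136] [np.float64(226.9210983310414), np.float64(268.5415466061462)]
0 [247.59160803  73.16271201] [np.float64(225.70445494025688), np.float64(269.48305921682845)]
10 [247.43876653  71.26119176] [np.float64(224.35474938378871), np.float64(270.5275647466912)]
bar front top [247.56324312 198.28935457] w [np.float64(233.04051071307023), np.float64(262.08786772501094)]
```

```bash
python3 - <<'E'
from h import *
import pickle
s=pickle.load(open('c0.pkl','rb'))[0]
p=np.array([.4765,-.0865,.1365])
for dz in (-10,0,10): print(dz,proj(s,p+[0,.0935,-.028+dz/1000]))
im=cv2.imread('pics/l_side.png')[180:215,265:295]; cv2.imwrite('pics/l_s3.png',cv2.resize(im,None,fx=16,fy=16,interpolation=0))
E
```

```text
-10 [279.16579261 208.61052264]
0 [279.31931672 206.51678636]
10 [279.47438605 204.4019766 ]
```

View pics/l_s3.png

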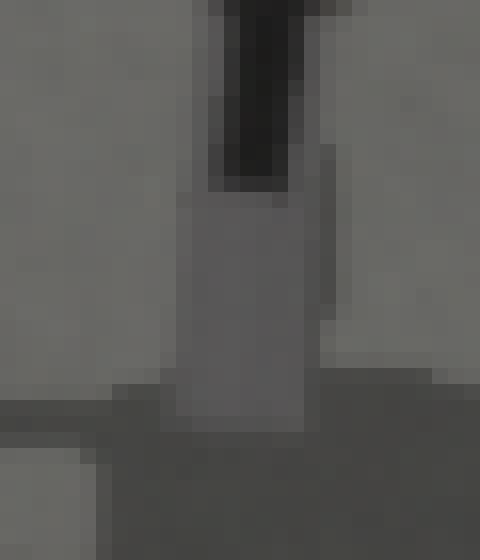

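```bash
python3 -c "
from h import *
to([.5443,.0829,.092],7.4)"
```

```text
shift [  68.2 -169.4   41.9] yaw -7.67 clk 6.13 tcp [ 0.4754 -0.0862  0.134 ] yawnow -0.27 tilt [-0.0021  0.0004] w 0.0137 F [-0.   0.2 -2.9] q [-0.18  0.24  2.01  0.    0.9  -0.18]
```

```bash
python3 -m creep '[[[-1,10,-25,8,-1],[-1,23,-57,16,-3],[-1,37,-90,25,-5],[-1,50,-122,34,-6.5],[-1,62,-153,40,-7.7],[-1,68,-169,42,-7.7],[-1,68,-169,42,-7.7],[-1,68,-169,42,-7.7],[-1,68,-169,42,-7.7]]]'
python3 - <<'E'
from h import *
to([.5443,.0829,.092],7.4)
for n in ['side','top','wrist']:
    c=cam(n); cv2.imwrite(f'pics/n_{n}.png',c['img'])
    for th in ['iron_tip','notch']: print(n,th,[(np.round(x['xy'],1).tolist(),round(x['confidence'],2)) for x in finder.tip_of(n,th)])
    if n=='side': cv2.imwrite('pics/n_side2.png',cv2.resize(c['img'][200:310,200:340],None,fx=5,fy=5,interpolation=3))
    if n=='top': cv2.imwrite('pics/n_top2.png',cv2.resize(c['img'][160:260,110:250],None,fx=5,fy=5,interpolation=3))
to([.5443,.0829,.092],7.4)
E
```

```text
clock: 6.88
tool_pos: [0.5441, 0.0817, 0.0921]
eef_rot: [0.0, 0.998, 0.065, -0.001]
contact_force: [0.5, -0.6, -2.9]
gripper_width: 0.0139
shift [ 0.4 -1.1  0.1] yaw 0.05 clk 6.88 tcp [0.5441 0.0817 0.0921] yawnow 7.45 tilt [-0.0025 -0.0007] w 0.0139 F [ 0.5 -0.6 -2.9] q [ 0.15  0.39  1.9  -0.    0.86  0.02]
side iron_tip [([255.7, 258.5], 0.9), ([236.0, 193.0], 0.63)]
side notch [([255.1, 264.4], 0.97), ([260.3, 298.4], 0.58)]
top iron_tip [([415.4, 216.4], 0.65), ([343.2, 159.6], 0.29)]
top notch [([156.5, 200.9], 0.7)]
wrist iron_tip [([248.6, 69.7], 0.81)]
wrist notch [([249.4, 71.1], 0.68), ([256.4, 27.3], 0.63)]
shift [-0.9 -1.1  1.4] yaw 0.0 clk 7.33 tcp [0.5453 0.082  0.0934] yawnow 7.4 tilt [0.0003 0.    ] w 0.0139 F [-0.1 -0.4 -2.7] q [ 0.15  0.39  1.89 -0.    0.86  0.02]
```

View pics/n_side2.png

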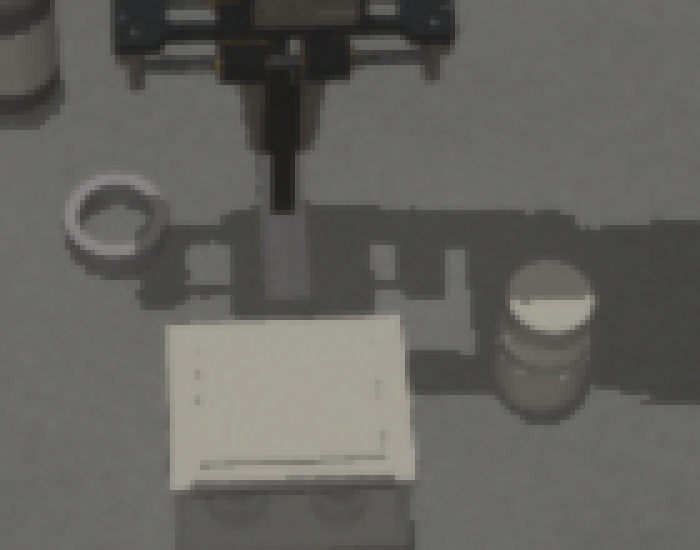

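View pics/n_top2.png

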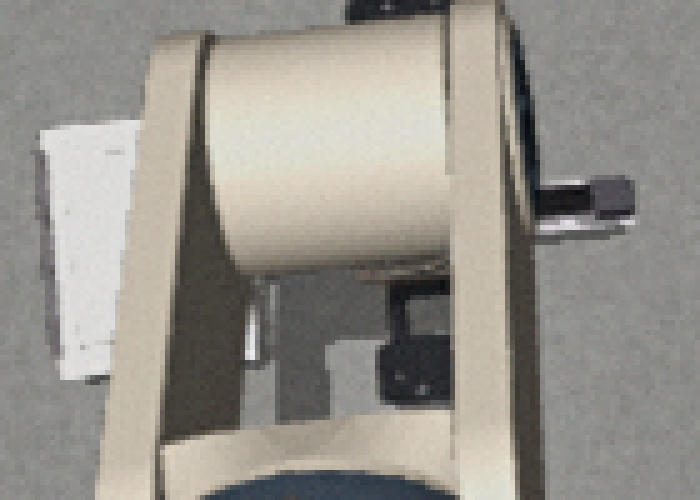

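View pics/n_wrist.png

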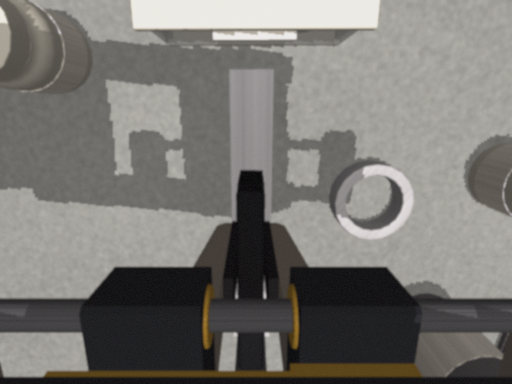

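```bash
python3 - <<'E'
from h import *
c=cam('wrist'); d=np.array([-.129,.992,0]);st=bot.get_state();p=st['tool_pos']
for n,uv,z in [('tip',(251.5,69.5),.0655),('lid',(255,28.5),.070),('lidtopedge',(255,27),.075),('ledge outer',(255,39.5),.058),('ledge inner',(255,31),.058),('ledgeL',(213,36),.058),('ledgeR',(298,36),.058)]:
    w=atz(c,uv,z); print(n,np.round(w,4),'along',round((w-p)@d*1000,1),'lat',round((w-p)@[.992,.129,0]*1000,1))
E
```

```text
tip [0.535  0.1764 0.0655] along 94.9 lat 1.9
lid [0.5342 0.1976 0.07  ] along 116.0 lat 3.8
lidtopedge [0.5341 0.1972 0.075 ] along 115.7 lat 3.7
ledge outer [0.5348 0.1943 0.058 ] along 112.7 lat 4.0
ledge inner [0.5342 0.1989 0.058 ] along 117.3 lat 4.0
ledgeL [0.5095 0.1929 0.058 ] along 114.6 lat -21.2
ledgeR [0.5602 0.1995 0.058 ] along 114.6 lat 29.9
```

```bash
python3 -m creep '[[[-1,0,-8,0,0],[-1,0,-15,0,0],[-1,1,-22,0,0],[-1,1,-28,0,0],[-1,1,-33,0,0],[-1,1,-38,0,0],[-1,1,-42,0,0],[-1,1,-44,0,0],[-1,1,-44,0,0]]]'
python3 - <<'E'
from h import *
to([.5443,.0829,.092],7.4)
for n in ['side','wrist']:
    c=cam(n); cv2.imwrite(f'pics/i_{n}.png',c['img'])
    if n=='side': cv2.imwrite('pics/i_side2.png',cv2.resize(c['img'][200:310,200:340],None,fx=5,fy=5,interpolation=3))
E
```

```text
clock: 8.13
tool_pos: [0.5405, 0.1265, 0.0932]
eef_rot: [-0.0, 0.998, 0.065, -0.0]
contact_force: [-0.1, -1.1, -2.8]
gripper_width: 0.0137
shift [-1.9 43.7  1.2] yaw 0.06 clk 8.13 tcp [0.5405 0.1265 0.0932] yawnow 7.46 tilt [-0.  0.] w 0.0137 F [-0.1 -1.1 -2.8] q [0.23 0.39 1.89 0.   0.86 0.1 ]
```

View pics/i_side2.png

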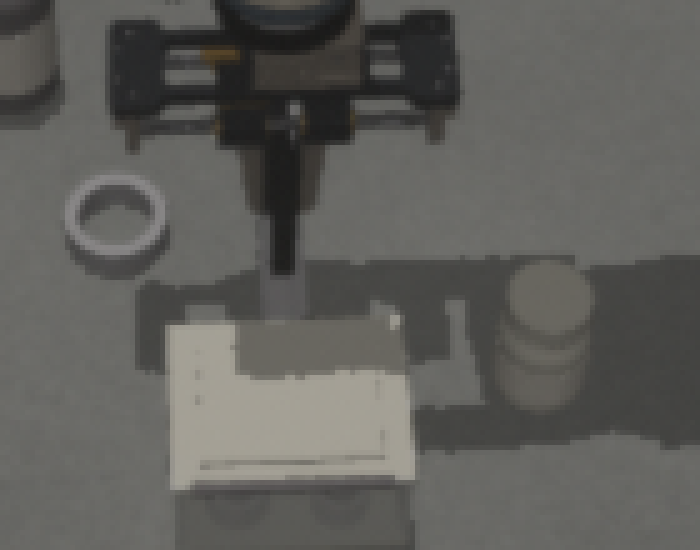

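View pics/i_wrist.png

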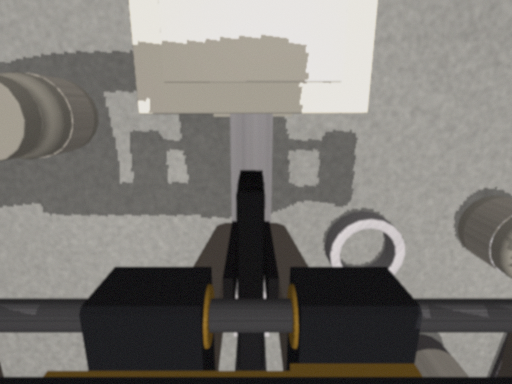

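The blade is in the notch, under the lid at wrist px (252,113), with no contact force. I start levering along the lid's arc.

```bash
python3 -m creep '[[[-1,0,0,-4.5,0],[-1,0,0,-7.3,0],[-1,0,0,-10,0],[-1,0,-0.4,-13,0],[-1,0,-0.8,-15.6,0],[-1,0,-1.2,-18.4,0],[-1,0,-2.1,-22.5,0],[-1,0,-3.1,-26.6,0],[-1,0,-4.4,-30.5,0],[-1,0,-4.4,-30.5,0]]]'
python3 - <<'E'
from h import *
to([.5443,.0829,.092],7.4)
for n in ['side','wrist']:
    c=cam(n); cv2.imwrite(f'pics/j_{n}.png',c['img'])
    if n=='side': cv2.imwrite('pics/j_side2.png',cv2.resize(c['img'][180:310,200:340],None,fx=5,fy=4.6,interpolation=3))
E
```

```text
clock: 9.07
tool_pos: [0.5403, 0.1306, 0.1246]
eef_rot: [0.0, 0.998, 0.065, 0.0]
contact_force: [-1.7, -1.9, -5.8]
gripper_width: 0.014
shift [-2.2 47.8 32.6] yaw 0.05 clk 9.07 tcp [0.5403 0.1306 0.1246] yawnow 7.45 tilt [0.0008 0.    ] w 0.014 F [-1.7 -1.9 -5.8] q [ 0.23  0.35  1.86 -0.    0.93  0.1 ]
```

View pics/j_side2.png

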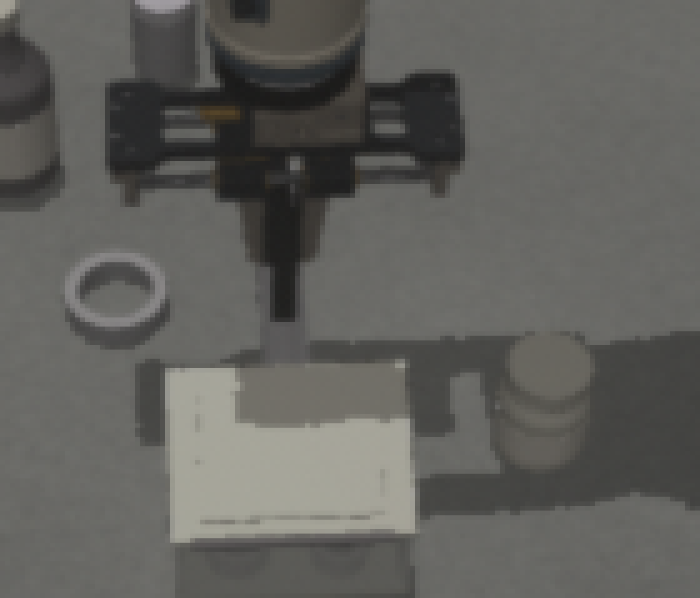

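View pics/j_wrist.png

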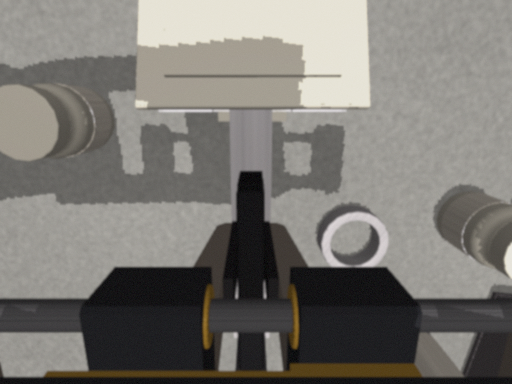

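```bash
python3 -m creep '[[[-1,0,-2,-5.2,0],[-1,0,-4.3,-10.3,0],[-1,0,-7,-15.2,0],[-1,0,-10,-20,0],[-1,0,-13.4,-24.3,0],[-1,0,-17,-28.5,0],[-1,0,-21,-32.5,0],[-1,0,-25.3,-36,0],[-1,0,-29.7,-39.5,0],[-1,0,-29.7,-39.5,0]]]'
python3 - <<'E'
from h import *
to([.5443,.0829,.092],7.4)
for n in ['side','wrist']:
    c=cam(n); cv2.imwrite(f'pics/k_{n}.png',c['img'])
    if n=='side': cv2.imwrite('pics/k_side2.png',cv2.resize(c['img'][180:310,200:340],None,fx=5,fy=4.6,interpolation=3))
E
```

```text
clock: 10.0
tool_pos: [0.5364, 0.1608, 0.1641]
eef_rot: [-0.0, 0.998, 0.065, 0.001]
contact_force: [-1.1, -1.6, -4.8]
gripper_width: 0.0135
shift [-2.4 78.3 72. ] yaw 0.06 clk 10.0 tcp [0.5364 0.1608 0.1641] yawnow 7.46 tilt [0.001  0.0006] w 0.0135 F [-1.1 -1.6 -4.8] q [0.29 0.31 1.82 0.   1.01 0.16]
```

View pics/k_side2.png

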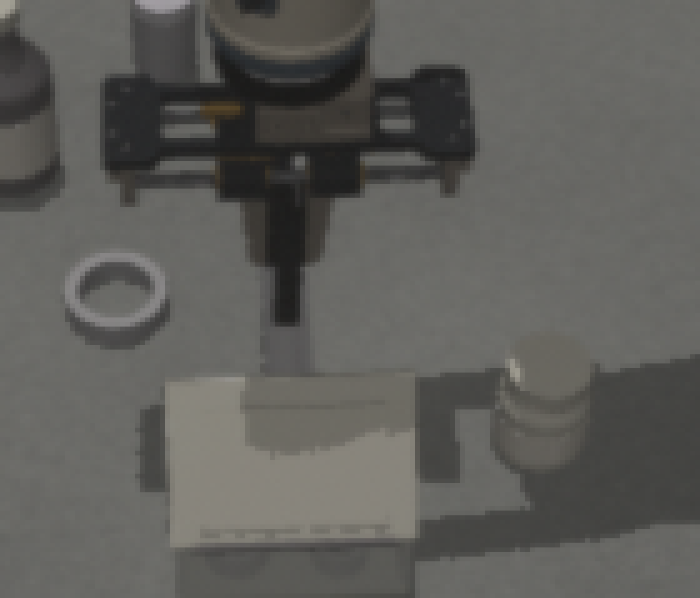

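View pics/k_wrist.png

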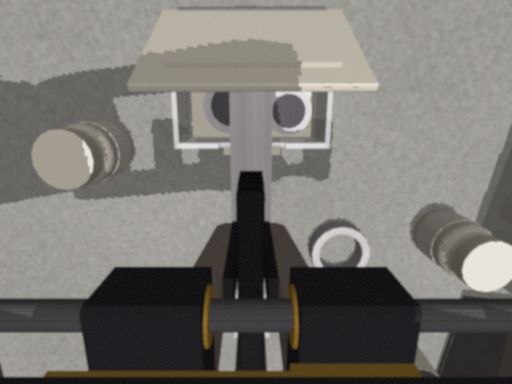

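```bash
python3 -m creep '[[[-1,0,-6,-3.8,0],[-1,0,-12,-7,0],[-1,0,-18.5,-9.7,0],[-1,0,-25,-11.8,0],[-1,0,-32,-13.3,0],[-1,0,-39,-14.2,0],[-1,0,-46,-14.5,0],[-1,0,-53,-14.2,0],[-1,0,-60,-13.3,0],[-1,0,-60,-13.3,0]]]'
python3 - <<'E'
from h import *
to([.5443,.0829,.092],7.4)
for n in ['side','wrist']:
    c=cam(n); cv2.imwrite(f'pics/m_{n}.png',c['img'])
    if n=='side': cv2.imwrite('pics/m_side2.png',cv2.resize(c['img'][180:310,200:340],None,fx=5,fy=4.6,interpolation=3))
E
```

```text
clock: 10.93
tool_pos: [0.5282, 0.2209, 0.1764]
eef_rot: [-0.0, 0.998, 0.065, 0.0]
contact_force: [-0.2, -0.2, -2.2]
gripper_width: 0.0139
shift [ -2.  139.   84.2] yaw 0.07 clk 10.93 tcp [0.5282 0.2209 0.1764] yawnow 7.47 tilt [0.     0.0009] w 0.0139 F [-0.2 -0.2 -2.2] q [0.39 0.31 1.79 0.   1.04 0.26]
```

View pics/m_side2.png

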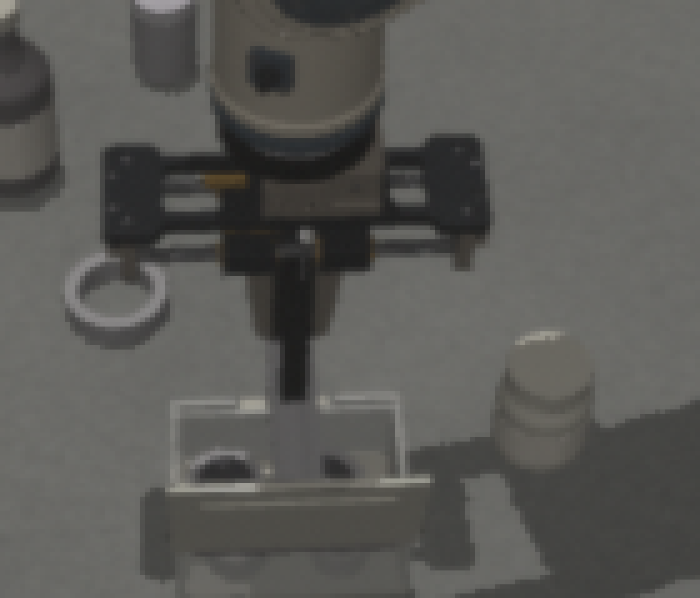

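View pics/m_wrist.png

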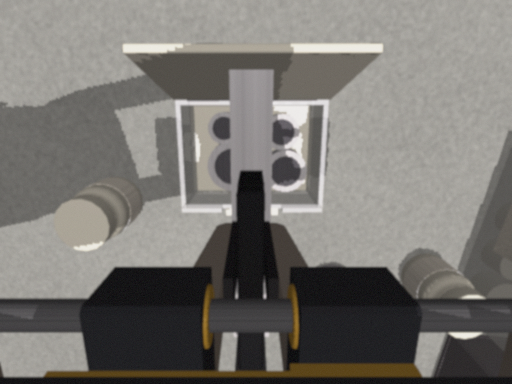

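```bash
python3 - <<'E'
from h import *
c=cam('wrist'); d=np.array([-.129,.992,0]); H=np.array([.5164,.2997,.07]); z=np.array([0,0,1.])
print('hinge',proj(c,H))
for th in (80,90,95,100,105):
    a=np.radians(th); u=-np.cos(a)*d+np.sin(a)*z; n=np.sin(a)*d+np.cos(a)*z
    print(th,'under edge',np.round(proj(c,H+.105*u),1),'top edge',np.round(proj(c,H+.105*u+.005*n),1))
E
```

```text
hinge [246.81457724  98.82756572]
80 under edge [245.1 128.3] top edge [245.  119.1]
90 under edge [244.9  93.1] top edge [244.9  83.1]
95 under edge [244.9  74.7] top edge [244.8  64.6]
100 under edge [244.8  56.2] top edge [244.8  46.2]
105 under edge [244.8  38.1] top edge [244.8  28.4]
```

Lid stands at ~101° (rim edge at wrist v≈52/45, which matches the prediction for 100–101°). I withdraw the iron straight back.

```bash
python3 -m creep '[[[-1,0,15,0,0],[-1,0,40,0,0],[-1,0,80,0,0],[-1,0,110,0,0],[-1,0,130,0,0]]]'
python3 - <<'E'
from h import *
to([.51,-.31,.1845],17.2)
E
```

```text
clock: 11.5
tool_pos: [0.5455, 0.088, 0.1767]
eef_rot: [0.0, 0.998, 0.064, 0.0]
contact_force: [-0.2, -0.2, -2.6]
gripper_width: 0.014
shift [-86.2 390.1  -7.8] yaw -9.83 clk 11.5 tcp [0.5455 0.088  0.1767] yawnow 7.37 tilt [ 0.0006 -0.0001] w 0.014 F [-0.2 -0.2 -2.6] q [ 0.16  0.28  1.83 -0.    1.03  0.03]
```

```bash
python3 -m creep '[[[-1,-20,20,0,0],[-1,-35,55,-3,-1],[-1,-50,95,-5,-2],[-1,-60,135,-7,-3],[-1,-70,175,-8,-4],[-1,-80,215,-8,-6],[-1,-86,255,-8,-7],[-1,-86,290,-8,-8],[-1,-86,320,-8,-9],[-1,-86,345,-8,-9.8]]]'
python3 -m creep '[[[-1,0,30,0,0],[-1,0,45,0,0],[-1,0,45,0,0],[-1,0,45,0,0],[-1,0,45,0,0]]]'
python3 - <<'E'
from h import *
import pickle
to([.51,-.31,.1845],17.2)
for n in ['side','wrist','top']:
    c=cam(n); cv2.imwrite(f'pics/o_{n}.png',c['img'])
    pickle.dump(c,open(f'o_{n}.pkl','wb'))
    if n=='side': cv2.imwrite('pics/o_side2.png',cv2.resize(c['img'][80:200,190:330],None,fx=5,fy=5,interpolation=3))
E
```

```text
clock: 12.33
tool_pos: [0.5045, -0.2656, 0.1848]
eef_rot: [0.0, 0.989, 0.149, 0.001]
contact_force: [0.4, 0.4, -3.6]
gripper_width: 0.0136
clock: 12.75
tool_pos: [0.5174, -0.3047, 0.1842]
eef_rot: [-0.001, 0.989, 0.15, -0.0]
contact_force: [-0.1, 0.4, -2.7]
gripper_width: 0.0139
shift [-8.6  2.9 -0.3] yaw 0.03 clk 12.75 tcp [ 0.5174 -0.3047  0.1842] yawnow 17.23 tilt [-0.0008  0.0011] w 0.0139 F [-0.1  0.4 -2.7] q [-0.54  0.35  1.72  0.    1.08 -0.84]
```

View pics/o_side2.png

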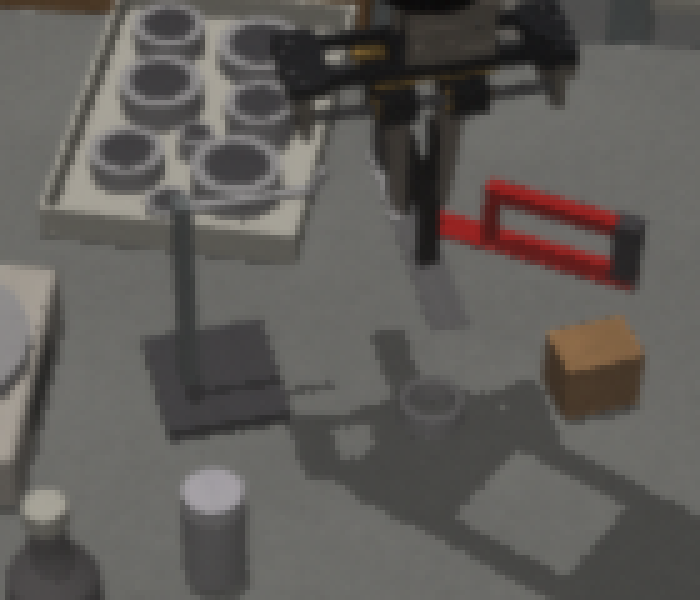

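View pics/o_wrist.png

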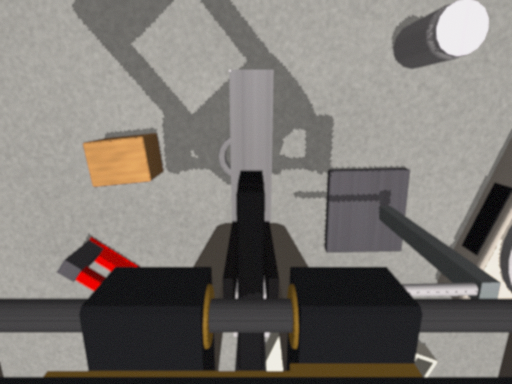

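View pics/o_top.png

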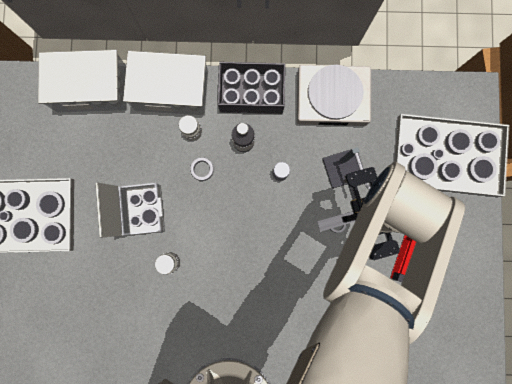

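View pics/o_side.png

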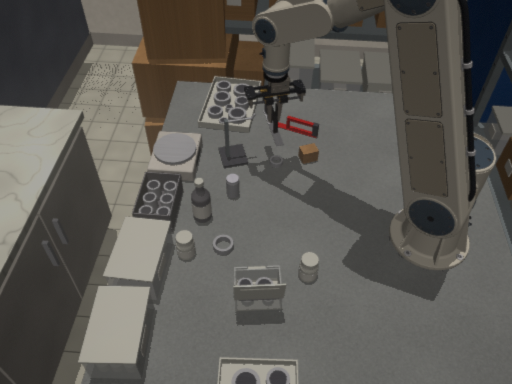

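```bash
python3 - <<'E'
from h import *
import pickle
c=pickle.load(open('o_wrist.pkl','rb'))
im=c['img'][240:320,380:512]; cv2.imwrite('pics/o_w2.png',cv2.resize(im,None,fx=6,fy=6,interpolation=0))
st=bot.get_state();p=np.array([.5174,-.3047,.1842]); M=q2R(st['eef_rot'])
for n,uv,z in [('pr1',(418,291),.172),('pr2',(472,291),.172),('post top',(487,286),.176),('b1',(328,169.5),.012),('b2',(408,168.5),.012),('b3',(327,251),.012),('b4',(403,251),.012)]:
    w=atz(c,uv,z); print(n,np.round(w,4),'tool',np.round(M.T@(w-p)*1000,1))
E
```

```text
pr1 [ 0.6378 -0.3136  0.172 ] tool [112.3  44.3  12.2]
pr2 [ 0.672 -0.303  0.172] tool [148.1  44.3  12.2]
post top [ 0.6757 -0.2953  0.176 ] tool [153.9  38.1   8.2]
b1 [ 0.5992 -0.2722  0.012 ] tool [ 87.8  -6.7 172.2]
b2 [ 0.6838 -0.2447  0.012 ] tool [176.7  -7.7 172.2]
b3 [ 0.6335 -0.3651  0.012 ] tool [ 92.9  92.2 172.2]
b4 [ 0.7202 -0.3381  0.012 ] tool [183.7  92.3 172.1]
```

View pics/o_w2.png

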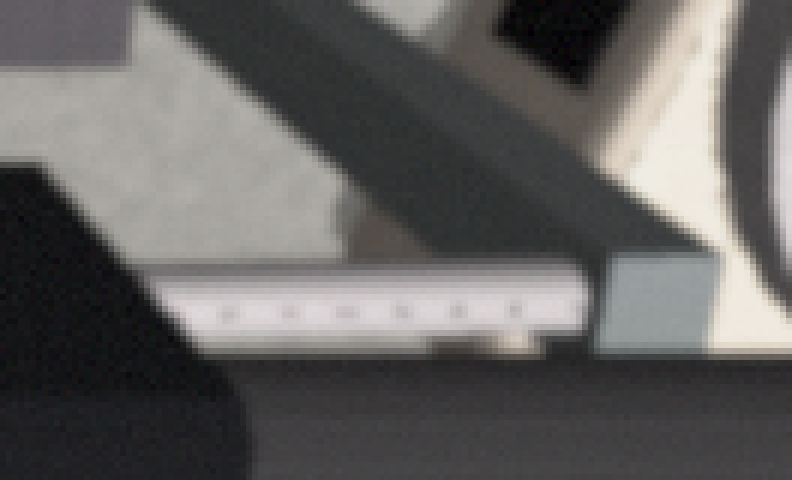

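The stand's edges and prong run level in the wrist view (prong v≈290, u 418–478), so yaw matches. Prong is 44 mm behind the TCP, inside the window (its x ≈ -23 mm). I thread it in.

```bash
python3 -m creep '[[[-1,4,3,0,0],[-1,10,3,0,0],[-1,18,3,0,0],[-1,26,3,0,0],[-1,34,3,0,0],[-1,42,3,0,0],[-1,50,3,0,0],[-1,50,3,0,0],[-1,50,3,0,0]]]'
python3 - <<'E'
from h import *
import pickle
to([.51,-.31,.1845],17.2)
for n in ['side','wrist']:
    c=cam(n); cv2.imwrite(f'pics/p_{n}.png',c['img'])
    pickle.dump(c,open(f'p_{n}.pkl','wb'))
    if n=='side': cv2.imwrite('pics/p_side2.png',cv2.resize(c['img'][80:180,210:310],None,fx=6,fy=6,interpolation=3))
to([.51,-.31,.1845],17.2)
E
```

```text
clock: 13.65
tool_pos: [0.5669, -0.2935, 0.1843]
eef_rot: [-0.0, 0.989, 0.15, -0.0]
contact_force: [0.8, -0.4, -2.9]
gripper_width: 0.014
shift [-59.2  -1.2  -0.2] yaw 0.08 clk 13.65 tcp [ 0.5669 -0.2935  0.1843] yawnow 17.28 tilt [-0.0003  0.    ] w 0.014 F [ 0.8 -0.4 -2.9] q [-0.48  0.4   1.63 -0.    1.11 -0.78]
shift [-58.5  -1.2  -0.2] yaw 0.04 clk 13.75 tcp [ 0.5662 -0.2938  0.1843] yawnow 17.24 tilt [-0.0006  0.0001] w 0.0137 F [-0.8 -0.4 -1.6] q [-0.48  0.4   1.63 -0.    1.11 -0.78]
```

View pics/p_side2.png

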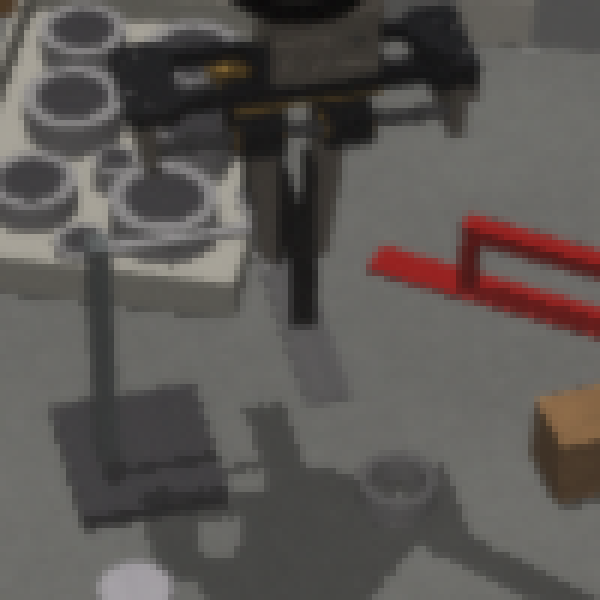

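View pics/p_wrist.png

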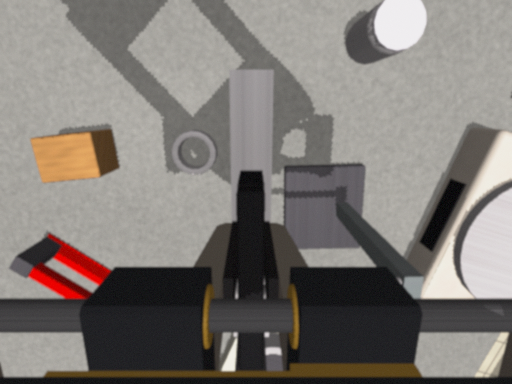

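```bash
python3 -m creep '[[[-1,5,0,0,0],[-1,10,0,0,0],[-1,15,0,0,0],[-1,20,0,0,0],[-1,25,0,0,0],[-1,25,0,0,0]]]'
python3 -m creep '[[[-1,5,0,0,0],[-1,10,0,0,0],[-1,15,0,0,0],[-1,20,0,0,0],[-1,22,0,0,0],[-1,22,0,0,0],[-1,22,0,0,0]]]'
python3 - <<'E'
from h import *
import pickle
to([.6149,-.2778,.1625],17.2)
for n in ['side','wrist']:
    c=cam(n); cv2.imwrite(f'pics/q_{n}.png',c['img'])
    if n=='side': cv2.imwrite('pics/q_side2.png',cv2.resize(c['img'][80:180,210:310],None,fx=6,fy=6,interpolation=3))
E
```

```text
clock: 14.25
tool_pos: [0.5915, -0.2861, 0.1845]
eef_rot: [0.0, 0.989, 0.15, 0.0]
contact_force: [-0.1, 0.2, -2.2]
gripper_width: 0.0138
clock: 14.83
tool_pos: [0.6114, -0.2798, 0.1843]
eef_rot: [-0.0, 0.989, 0.15, -0.0]
contact_force: [0.3, -0.2, -2.6]
gripper_width: 0.0134
shift [ 3.9 -0.9 21.8] yaw 0.05 clk 14.83 tcp [ 0.6114 -0.2798  0.1843] yawnow 17.25 tilt [-0.0003  0.0001] w 0.0134 F [ 0.3 -0.2 -2.6] q [-0.43  0.45  1.55 -0.    1.14 -0.73]
```

View pics/q_side2.png

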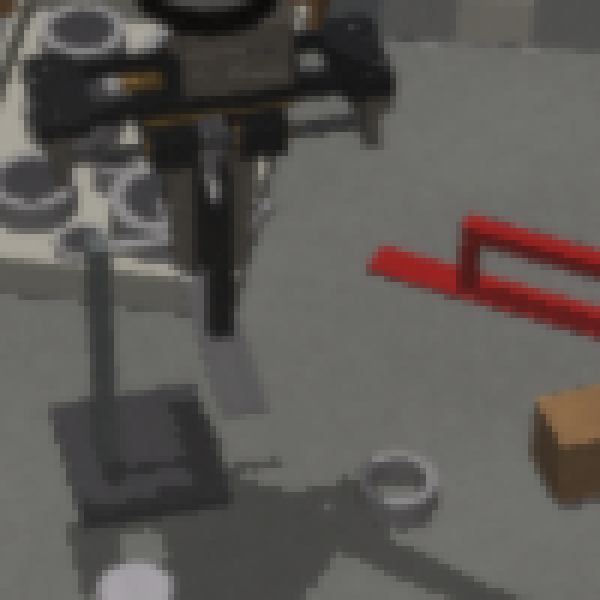

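View pics/q_wrist.png

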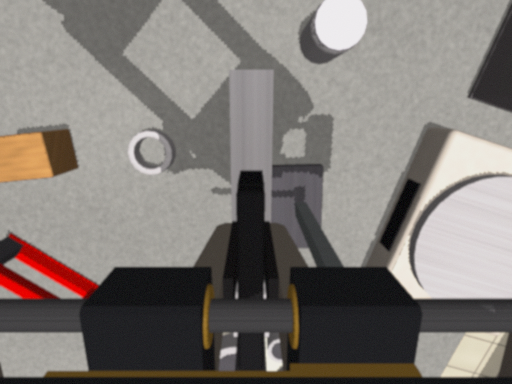

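No contact and the prong tip shows past the iron (side crop px 268,190). I lower until the hook takes the weight.

```bash
python3 -m creep '[[[-1,1,0,6,0],[-1,1,0,12,0],[-1,1,0,17,0],[-1,1,0,19,0],[-1,1,0,19,0],[-1,1,0,19,0]]]'
python3 -m creep '[[[-1,0,0,1,0],[-1,0,0,2,0],[-1,0,0,2,0],[-1,0,0,2,0]]]'
```

```text
clock: 15.43
tool_pos: [0.6122, -0.2795, 0.1652]
eef_rot: [-0.0, 0.989, 0.15, -0.0]
contact_force: [-0.1, -0.1, -2.6]
gripper_width: 0.0137
clock: 15.77
tool_pos: [0.6124, -0.2796, 0.1636]
eef_rot: [0.0, 0.989, 0.15, 0.0]
contact_force: [0.2, 0.8, -3.7]
gripper_width: 0.0135
```

```bash
python3 -m creep '[[[-1,0,0,0.7,0],[-1,0,0,1.3,0],[-1,0,0,1.3,0],[-1,0,0,1.3,0]]]'
python3 -m creep '[[[-1,0,0,0.7,0],[-1,0,0,1.3,0],[-1,0,0,1.3,0],[-1,0,0,1.3,0]]]'
```

```text
clock: 16.1
tool_pos: [0.6124, -0.2796, 0.1622]
eef_rot: [0.0, 0.989, 0.15, 0.0]
contact_force: [0.4, -0.4, -2.6]
gripper_width: 0.0139
clock: 16.43
tool_pos: [0.6125, -0.2795, 0.1615]
eef_rot: [0.0, 0.989, 0.15, 0.0]
contact_force: [-1.9, 1.4, 3.8]
gripper_width: 0.0136
```

```bash
python3 -m creep '[[[-1,0,0,-0.5,0],[-1,0,0,-0.5,0],[-0.5,0,0,-0.5,0],[-0.5,0,0,-0.5,0],[-0.5,0,0,-0.5,0],[-0.5,0,0,-0.5,0],[-0.5,0,0,-0.5,0],[-0.5,0,0,-0.5,0]]]'
python3 - <<'E'
from h import *
for n in ['side','wrist']:
    c=cam(n); cv2.imwrite(f'pics/r_{n}.png',c['img'])
    if n=='side': cv2.imwrite('pics/r_side2.png',cv2.resize(c['img'][80:180,210:310],None,fx=6,fy=6,interpolation=3))
to([.6149,-.2778,.1625],17.2)
E
```

```text
clock: 17.1
tool_pos: [0.6124, -0.2796, 0.1613]
eef_rot: [0.0, 0.989, 0.15, 0.0]
contact_force: [-0.1, -0.6, -0.4]
gripper_width: 0.0229
shift [ 2.9 -1.  -1.2] yaw 0.04 clk 17.2 tcp [ 0.6124 -0.2796  0.1613] yawnow 17.24 tilt [-0.  0.] w 0.023 F [-0.9  1.1 -0.1] q [-0.43  0.48  1.57  0.    1.1  -0.73]
```

View pics/r_side2.png

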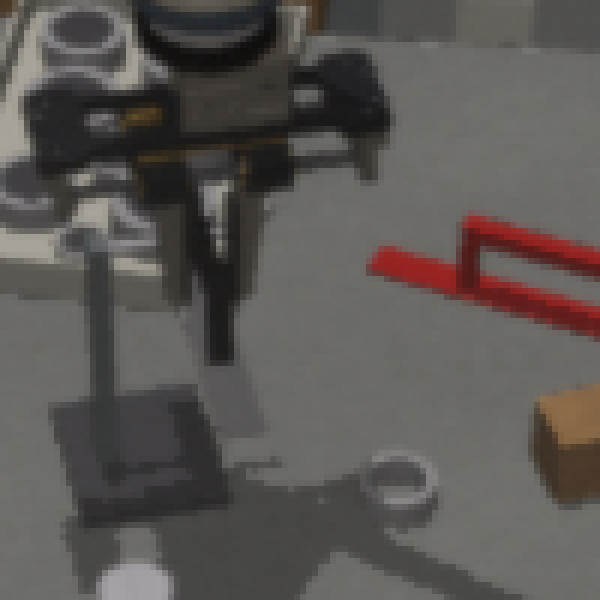

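View pics/r_wrist.png

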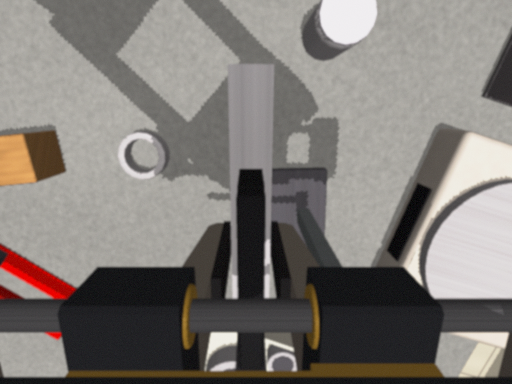

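The iron hangs level and free of the fingers (blade at wrist px 251,65–230). I open further and rise.

```bash
python3 -m creep '[[[0,0,0,0,0],[0,0,0,0,0],[0,0,0,0,0],[0,0,0,-3,0],[0,0,0,-10,0],[0,0,0,-25,0],[0,0,0,-50,0],[0,0,0,-80,0],[0,0,0,-110,0],[0,0,0,-140,0]]]'
python3 -m creep '[[[0,-40,-20,-20,0],[0,-80,-50,-20,0],[0,-120,-80,-20,0],[0,-150,-110,-20,0],[0,-180,-140,-20,0],[0,-200,-160,-20,0],[0,-200,-160,-20,0],[0,-200,-160,-20,0]]]'
python3 - <<'E'
from h import *
for n in ['side','top']:
    c=cam(n); cv2.imwrite(f'pics/s_{n}.png',c['img'])
    cv2.imwrite(f'pics/s_{n}2.png',cv2.resize(c['img'][80:310,180:330],None,fx=2.6,fy=2.6,interpolation=3) if n=='side' else cv2.resize(c['img'][110:280,90:430],None,fx=2.3,fy=2.3,interpolation=3))
    if n=='side': cv2.imwrite('pics/s_hook.png',cv2.resize(c['img'][80:180,210:310],None,fx=6,fy=6,interpolation=3))
to([.6149,-.2778,.1625],17.2)
E
```

```text
clock: 18.03
tool_pos: [0.6122, -0.2795, 0.3035]
eef_rot: [0.0, 0.989, 0.15, 0.0]
contact_force: [0.8, -0.3, 1.3]
gripper_width: 0.046
clock: 18.7
tool_pos: [0.372, -0.185, 0.3225]
eef_rot: [0.0, 0.989, 0.15, 0.001]
contact_force: [1.5, -0.2, 0.8]
gripper_width: 0.0457
shift [201.8 158.  160.7] yaw 0.04 clk 18.8 tcp [ 0.3749 -0.1865  0.3225] yawnow 17.24 tilt [ 0.0025 -0.0013] w 0.0459 F [ 0.6 -0.3  0.5] q [-0.47 -0.08  1.9  -0.    1.32 -0.77]
```

View pics/s_hook.png

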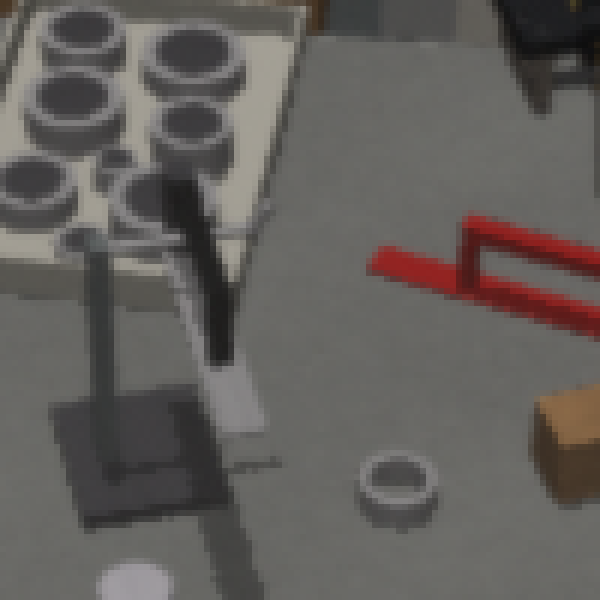

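View pics/s_side2.png

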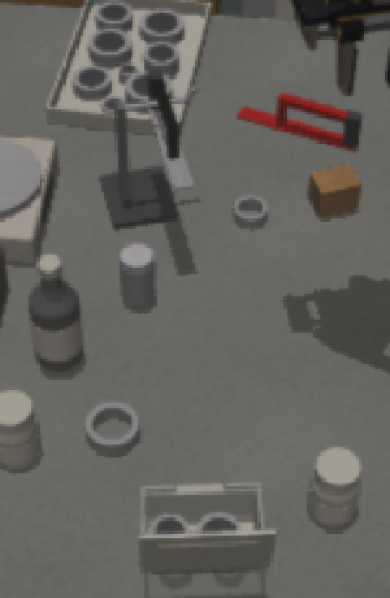

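View pics/s_top2.png

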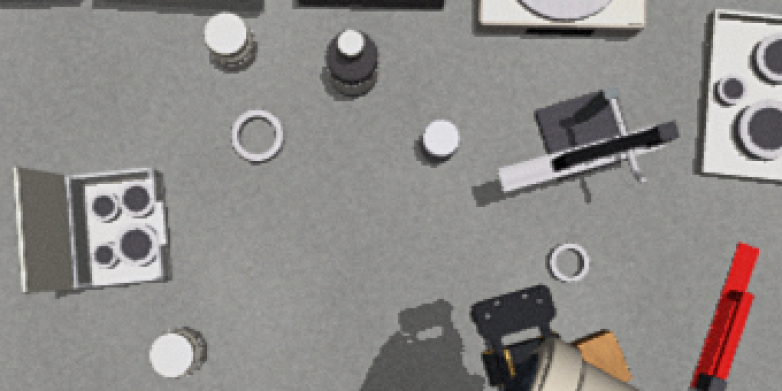

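```bash
python3 - <<'E'
from h import *
st=bot.get_state()
c=cam('top'); a=cv2.imread('pics/s_top.png'); print('change since', np.abs(a.astype(int)-c['img'])[150:210,290:390].mean())
d=np.array([-.129,.992,0]); H=np.array([.5164,.2997,.07]); z=np.array([0,0,1.])
for th in (85,90,95,100,105):
    t=np.radians(th); u=-np.cos(t)*d+np.sin(t)*z; n=np.sin(t)*d+np.cos(t)*z
    print(th,np.round(proj(c,H+.105*u+.005*n),1))
im=c['img'][170:250,90:170]; cv2.imwrite('pics/t_lid.png',cv2.resize(im,None,fx=7,fy=7,interpolation=0))
print(st['clock'])
E
```

```text
change since 2.721
85 [108.9 208.4]
90 [105.1 208.8]
95 [101.5 209.2]
100 [ 98.  209.6]
105 [ 94.7 210.1]
18.8
```

View pics/t_lid.png

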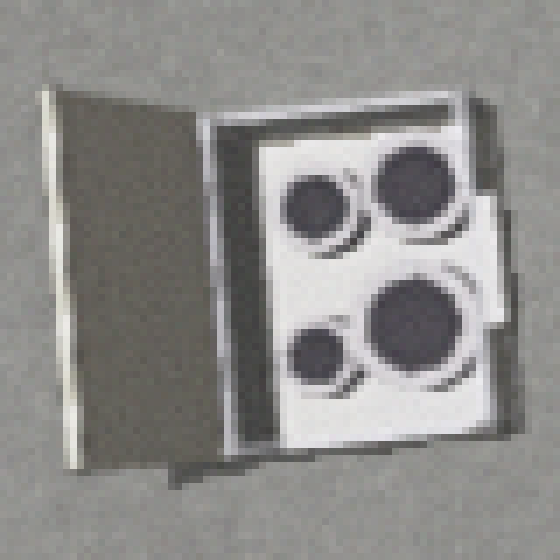

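Lid edge at top u≈98, which gives 100° and is past upright. I let things settle briefly and hand in.

```bash
python3 -m creep '[[[0,0,0,0,0],[0,0,0,0,0],[0,0,0,0,0],[0,0,0,0,0],[0,0,0,0,0],[0,0,0,0,0],[0,0,0,0,0],[0,0,0,0,0],[0,0,0,0,0],[0,0,0,0,0]]]'
python3 - <<'E'
from h import *
c=cam('side'); a=cv2.imread('pics/s_side.png'); print(np.abs(a.astype(int)-c['img'])[80:180,210:260].mean(), np.abs(a.astype(int)-c['img'])[200:300,180:230].mean())
print(bot.hand_in())
E
```

```text
clock: 19.68
tool_pos: [0.3739, -0.186, 0.3214]
eef_rot: [0.0, 0.989, 0.15, 0.0]
contact_force: [-0.7, 1.1, 0.8]
gripper_width: 0.0459
0.44726666666666665 0.429
the job is handed in; nothing more can be done
None
```

I opened the lid with the iron, hung the iron on the hook, let go and handed the job in at about 20 s of the 59 s. No verdict came back.

- **Lid:** I gripped the black pry iron by its bar, put the blade in the notch, and swung the lid back with the blade alone. The lid measures about 100° (1.75 rad) open in both the wrist and top views, so it is past upright.
- **Hanging:** The D handle sits on the prong between the upturned tip and the post, close to the iron's balance point, and the iron hangs level. The side view of it did not change over the last second before hand-in. The gripper is clear of everything.
- **Other things on the table:** They look unmoved in the before and after pictures. I compared these by eye and did not measure them, and in the last top view the arm partly covers the carton.
- **Forces:** The largest I saw was about 6.5 N, when the bar was pressed onto the prong just before release.
- **Disagreements:** None of the checks failed. Position estimates from the different cameras differed by a few mm at most, within the clearances.

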